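# Unload the casting tumbler and load the next piece

## Task

Change the load in the small tilting tumbler: tip its drum right over until all five small castings have slid out into the steel tray under it, then swing the empty drum back until it is fully upright. Then pick up the egg-shaped casting and lower it gently onto the drum's floor (do not drop it in), and leave it there. Do not disturb the other things on the bench.

Things in the scene. Friction and masses are not known exactly. Their poses are not given: they have to be found in the camera images.
- tumbler: Fixed grey stand of the tumbler: two uprights, 60 mm wide, at y = +-112 mm, on skids; control box 75 mm tall across the back at x = -190 to -120 mm. Origin on the bench right below the drum's tipping axis, which is parallel to this body's y, 165 mm above the bench. Body x is the way the mouth tips (over the tray), z is up.
- drum (a joint): Tilt of the drum, rad: 0 = upright, mouth up, on its stop (the start); grows as the mouth tips to the tumbler's +x; end stop at 2.45. Friction of about 0.7 N m (6 N at the lever) holds it where it is left. The castings start to slide near 2 rad and all slide out at the end stop.
- lever_grip (a point): Middle of the black cross grip on the drum's tipping lever: round bar 14 mm thick, parallel to the tipping axis, free for 38 mm either side. It turns with the drum, 120 mm from the tipping axis. In the tumbler's frame it is at y = -170 mm: x = -60, z = 269 mm with drum upright (lever leans back 30 degrees), over the top to x = 113, z = 126 mm at the end stop. Nothing is in its path.
- drum_floor (a point): Centre of the drum's inner floor; its z axis points from the floor to the mouth. The drum is a grey plastic tub, 67 mm inside radius at the floor, 75 mm at the mouth, 95 mm deep, walls 5 mm, with its motor under it; the floor lies 20 mm below the tipping axis when upright.
- drum_mouth (a point): Centre of the drum's mouth, in the plane of the rim (240 mm above the bench when upright).
- tray: Fixed open steel tray, 270 x 190 x 45 mm outside, walls 3 mm, lying between the skids under and in front of the drum. Origin: centre of its underside; its long side is along its x.
- cast_block: Finished aluminium casting: rounded block 32 x 28 x 26 mm, origin at its centre. In the drum at the start.
- cast_stub: Finished aluminium casting: stub cylinder 30 mm in diameter, 28 mm long, origin at its centre. In the drum at the start.
- cast_knob: Finished aluminium casting: ball 33 mm in diameter, origin at its centre. In the drum at the start.
- cast_cone: Finished aluminium casting: blunt cone 36 mm across, 30 mm tall, origin 12 mm above its base. In the drum at the start.
- cast_hex: Finished aluminium casting: hexagonal block 36 mm across corners, 22 mm thick, origin at its centre. In the drum at the start.
- egg: The next piece: egg-shaped aluminium casting, 52 mm in diameter at its widest, 66 mm tall, about 0.2 kg, standing on the bench on its small flat foot, blunt end down. Origin on its axis 30 mm above the foot, where it is widest; z up.
- pawn: Bystander: aluminium casting like a chess pawn, 60 mm wide, 74 mm tall. Origin: centre of its underside. One of three castings at the robot's right that swap places (egg, pawn, step).
- step: Bystander: aluminium casting, 50 mm square foot with a short cylinder on it, 50 mm tall. Origin: centre of its underside.
- bottle: Bystander: clear water bottle, 64 mm in diameter, 170 mm tall. Origin: centre of its underside.
- chip_brush: Bystander: flat chip brush, 200 mm long. Origin near its ferrule.
- sanding_block: Bystander: cork sanding block 90 x 55 x 30 mm. Origin: centre of its underside.
- pot: Bystander: clear jar with white lid, 68 mm in diameter, 70 mm tall. Origin: centre of its underside.
- palette: Bystander: flat clear palette box of paint pans, 150 x 90 x 16 mm. Origin: centre of its underside.
There are look-alikes about, which are no part of the job. Leave any pink or red look-alike of the egg alone.

How it is judged:
By the outcome, as a careful person would: the job done as asked, in the order asked, and still so for the second after the job is handed in, with the robot touching nothing.
It also fails if it takes over 67 s, if anything falls off the work surface, if the arm or the gripper's body presses on something with over 40 N, if the wrist force passes 120 N, or if a joint passes its speed limit or range.

## Robot

A 7-joint arm with a two-finger parallel gripper is mounted at the origin on the work surface. World frame = base frame: x ahead of the robot, y to its left, z up, the work surface at z = 0. Lengths are in m, angles in rad, forces in N, time in s.
With the tool pointing down it reaches from about 0.35 to 0.9 m from the base axis. Payload 7.2 kg.
Tool frame: the origin (TCP) lies at the very end of the fingers, on their centre line; the grasp point (between the pads) lies 19 mm behind it; z points along the fingers, y is the line along which they close (so a half turn about z gives the same grasp; the last joint's range is limited). The gripper opens to 85 mm and grips with 20 to 120 N. Pads are 22 mm wide; open, the fingers measure 114 mm over their backs; the gripper's body (76 mm by 85 mm) begins 54 mm behind the grasp point. The pads swing forward as they close: fully open they stand 13 mm farther back than shut.
Start: joints at [-1.196, 0.411, -0.013, 1.596, 0.006, 1.134, -0.082], TCP at [0.268, 0.565, 0.231] pointing down, gripper open.
Joint ranges: [-2.95, 2.95], [-0.29, 1.99], [-1.47, 1.44], [0.14, 2.54], [-1.03, 4.17], [0.13, 1.85], [-2.86, 2.86]. Speed limits (rad/s): [2.39, 2.39, 3.01, 3.01, 3.14, 3.14, 3.14].

## Interface

Orientations are given as a 3x3 rotation matrix whose columns are the frame's x, y, z axes.
In Python, from bench import env gives the robot as it stands.
- The arm moves only by the shell command python3 -m handwheel 'ROWS'. ROWS is JSON, a list of rows, each an object with "travel": the shift along the world's x, y, z each as a share of 0.5 m, from -1 to 1, a list of three; "rot": the turn, a rotation vector about the world's x, y, z each as a share of pi rad, from -1 to 1, a list of three; "claw": the closure, from 0 (fully open) to 1 (shut). A call has 1 to 12 rows; each row shifts and turns the commanded pose from where the row before left it; what a row does not reach is not made up. A row lasts 1/12 s, in which the tool goes at most 41.7 mm and 7.16 degrees, less where a joint would pass 70% of its speed; a pose out of reach is approached as far as the arm can. A call with a number of a shift or a turn outside -1 to 1 is refused whole. A call with a gripper value outside its range is refused whole. The fingers move at their own pace and stop on an object; the grip force is fixed at half the most. Time passes only in rows, so rows that do not move let the fingers close. It gives the time, the measured TCP pose, the force, the opening and the grip force at its end, in the units of the state.
- env.sense(): the state, without advancing time (a new reading comes with each control period).
- env.get_image(name): name is "scene" or "top" or "wrist"; returns the picture (480x640x3 uint8, blue, green, red); there is no depth.
- env.camera_model(name): a dict with "vfov" (degrees; the focal length in pixels is half the picture's height over the tangent of half this angle, whatever the lens; pixels are square), "cx", "cy" (the principal point, pixels), "rvec" (rotation vector, rad) and "tvec" (3), from world to camera coordinates, as OpenCV has them; the wrist camera has in their place "mount" (4x4, takes a point from camera to tool coordinates, whose origin is the TCP and whose axes are the flange's). Camera axes: x right, y down, z forward; pixel columns grow to the right and rows downward; lengths in m; the calibration is good to about 2 mm. A picture is of the moment at which its call begins: read the wrist's pose just before it. camera_model takes no time and is no camera call.
- env.finish_job(): hands the job in; it is judged then, once.
The state is a dict: "time_s": time; "joints": joint angles; "dq": joint speeds; "tau": joint torques, N m; "position": TCP position; "ee_rot": TCP orientation; "wrist_force": force on the tool from outside, world axes, zero at the start; "torque": the same for the moment, N m; "width": opening from 0.0 (shut) to 1.0 (fully open); "finger_force": force on a finger pad.
Only numpy, scipy, OpenCV 4.12 (cv2) and the standard library are available. Lean on these libraries where they do the work, as an engineer would, in place of code of your own. Each camera call takes 0.05 s, during which the arm holds its last target. There are 200 camera calls.

## Working session

There is one attempt and no reset: what is moved stays moved. The work goes in short steps, Python scripts to look and compute and a shell command to move; the robot and the scene stay as the last step left them, time stands still between calls to the robot, and variables do not carry over. Pictures are saved under pics/ and viewed, at most 10 in all, crops included, and the job is handed in when it is done.

```bash
mkdir -p pics; ls; python3 - <<'E'
from bench import env
import cv2
for n in("scene","top"):
    cv2.imwrite(f"pics/{n}0.png",env.get_image(n)); print(n,env.camera_model(n))
print(env.camera_model("wrist"))
s=env.sense();print(s)
E
```

```text
pics
scene {'vfov': 42.80957572192183, 'cx': 316.18269475091466, 'cy': 251.0319542263735, 'rvec': array([ 0.81322402,  2.56999548, -1.0905799 ]), 'tvec': array([ 0.42969319, -0.11799486,  2.24076097])}
top {'vfov': 46.75310303167739, 'cx': 326.34378169673045, 'cy': 238.78446672693153, 'rvec': array([ 2.11072926, -2.15386406,  0.14912706]), 'tvec': array([0.06291885, 0.57054416, 1.50387101])}
{'vfov': 69.35870807127252, 'cx': 317.59185799207233, 'cy': 236.24461770304117, 'mount': array([[ 7.76017027e-04, -9.50242351e-01, -3.11510631e-01,
         8.00223135e-02],
       [ 9.99999363e-01,  9.92539744e-04, -5.36536315e-04,
        -2.02384175e-04],
       [ 8.19026211e-04, -3.11510016e-01,  9.50242516e-01,
        -1.42664372e-01],
       [ 0.00000000e+00,  0.00000000e+00,  0.00000000e+00,
         1.00000000e+00]])}
{'time_s': 0.1, 'joints': array([-1.19616428,  0.41182898, -0.0127073 ,  1.59696645,  0.00558112,
        1.13429005, -0.08220666]), 'dq': array([-1.61833564e-03, -9.78975175e-05, -7.77759488e-04, -2.17755860e-03,
       -6.97534041e-04,  2.07832391e-04, -1.94737144e-04]), 'tau': array([ 2.57232772e-03, -6.01830196e+01,  6.84466772e-01, -3.00090587e+01,
        1.41041281e-02,  6.45492895e-03, -8.71212052e-06]), 'position': array([0.26765237, 0.56429466, 0.23052903]), 'ee_rot': array([[-9.03544031e-01,  4.28494909e-01, -5.44186270e-04],
       [ 4.28495246e-01,  9.03543024e-01, -1.35210609e-03],
       [-8.76748683e-05, -1.45486862e-03, -9.99998938e-01]]), 'wrist_force': array([ 0.26842949, -0.16003875, -0.03920688]), 'torque': array([ 0.06560206,  0.0248783 , -0.02286321]), 'finger_force': 0.0, 'width': 0.9997521559443293}
```

View pics/scene0.png

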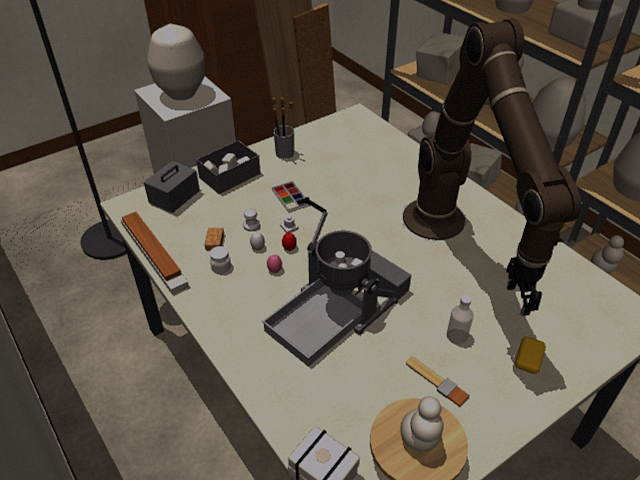

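View pics/top0.png

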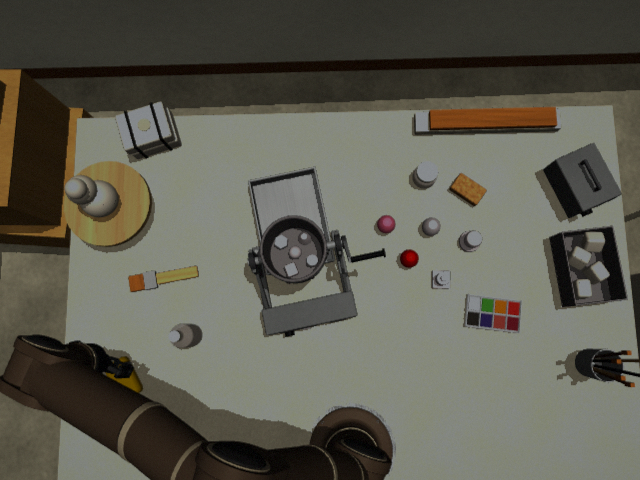

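Scene picture: the tumbler is centred near top (294,250), with its lever grip at top (370,255) and scene (~303,201). Egg candidates:
- grey at top (430,226) / scene (257,241)
- pink at top (386,224) / scene (274,263)
- red at top (410,258) / scene (289,241)
- pawn at top (471,240)
- step at top (441,280)

The grey one fits, since it is bare aluminium and egg-shaped. I'll confirm that in an enlarged crop.

```bash
python3 - <<'E'
import cv2,numpy as np
t=cv2.imread("pics/top0.png");s=cv2.imread("pics/scene0.png")
a=cv2.resize(t[160:310,240:490],None,fx=3.2,fy=3.2,interpolation=2)[:,:]
cv2.imwrite("pics/ct.png",a)  # 800x480, u=240+X/3.2, v=160+Y/3.2
b=cv2.resize(s[180:360,200:420],None,fx=3.3,fy=3.3,interpolation=2)
cv2.imwrite("pics/cs.png",b)
E
```

```text
(no output)
```

View pics/ct.png

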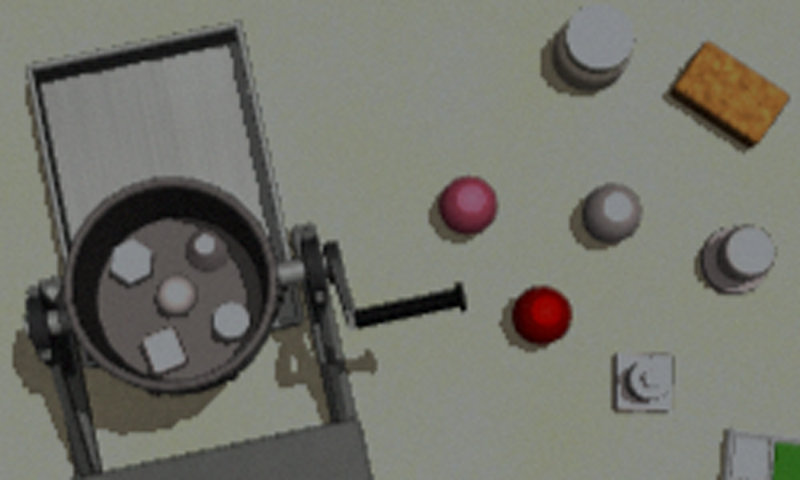

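View pics/cs.png

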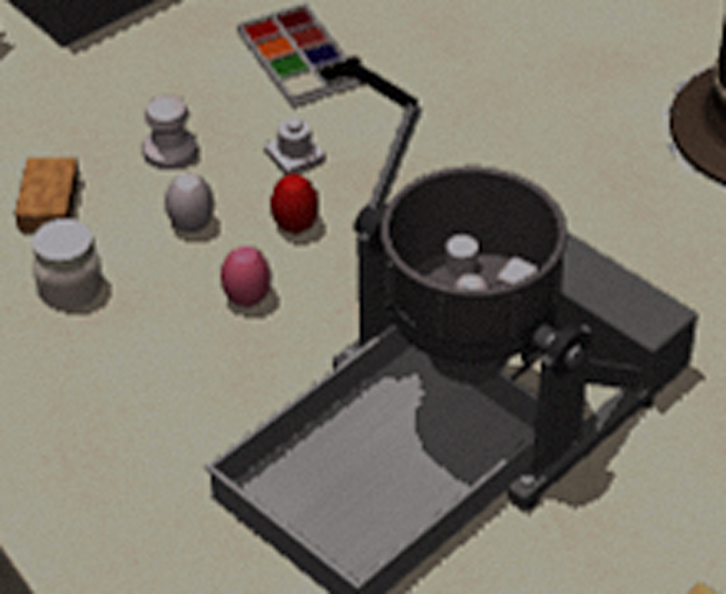

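The crops confirm the grey egg at ct (610,213) / cs (190,205): smooth and egg-shaped, where pawn and step have steps in their outline. The lever grip's ends are at ct (358,318)–(462,297) / cs (413,105)–(338,69). The rim centre is at ct (171,285) / cs (474,231).

```bash
cat > h.py <<'E'
from bench import env
import cv2,numpy as np
def cam(n):
    m=env.camera_model(n); f=240/np.tan(np.radians(m['vfov']/2))
    K=np.array([[f,0,m['cx']],[0,f,m['cy']],[0,0,1]])
    if 'rvec' in m: R=cv2.Rodrigues(m['rvec'])[0]; t=np.array(m['tvec'])
    else:
        s=env.sense(); T=np.eye(4);T[:3,:3]=s['ee_rot'];T[:3,3]=s['position']
        C=np.linalg.inv(T@m['mount']); R,t=C[:3,:3],C[:3,3]
    return K,R,t
def P(c): return c[0]@np.c_[c[1],c[2]]
def proj(c,X):
    q=P(c)@np.r_[X,1]; return q[:2]/q[2]
def tri(c1,u1,c2,u2):
    X=cv2.triangulatePoints(P(c1),P(c2),np.array(u1,float).reshape(2,1),np.array(u2,float).reshape(2,1))[:,0]
    X=X[:3]/X[3]; return X,np.linalg.norm(proj(c1,X)-u1),np.linalg.norm(proj(c2,X)-u2)
def onz(c,u,z):
    d=c[1].T@np.linalg.inv(c[0])@np.r_[u,1]; o=-c[1].T@c[2]; return o+d*(z-o[2])/d[2]
def ct(x,y): return np.array([240+x/3.2-.34,160+y/3.2-.34])
def cs(x,y): return np.array([200+x/3.3-.35,180+y/3.3-.35])
E
python3 - <<'E'
from h import *
np.set_printoptions(precision=4,suppress=True)
T,S=cam("top"),cam("scene")
for n,a,b in [("gripfar",(462,297),(338,69)),("gripnear",(358,318),(413,105)),("rim",(171,285),(474,231)),("egg",(610,213),(190,205)),("pink",(468,205),(246,277)),("red",(541,315),(296,205))]:
    print(n,tri(T,ct(*a),S,cs(*b)))
for n,p in [("trayR",(238,25)),("trayL",(33,70))]: print(n,onz(T,ct(*p),.045))
print("tray scene L-cs",onz(S,cs(210,470),.045),onz(S,cs(358,583),.045))
print("rim240",onz(T,ct(171,285),.24), onz(S,cs(474,231),.24))
E
```

```text
gripfar (array([ 0.5065, -0.0928,  0.2621]), np.float64(2.676643856870463), np.float64(1.6789580934835806))
gripnear (array([ 0.4861, -0.0101,  0.2664]), np.float64(0.4316934547250141), np.float64(0.27700162193107075))
rim (array([0.5191, 0.1302, 0.2338]), np.float64(0.030549939492853402), np.float64(0.021018562886164112))
egg (array([ 0.6041, -0.2425,  0.0256]), np.float64(0.11857616015432823), np.float64(0.08004834763957748))
pink (array([ 0.6137, -0.1174,  0.0271]), np.float64(0.1511226547093809), np.float64(0.10584929532179296))
red (array([ 0.5143, -0.1775,  0.0269]), np.float64(0.2612319154074307), np.float64(0.1744420228653992))
trayR [0.7781 0.0826 0.045 ]
trayL [0.7412 0.2654 0.045 ]
tray scene L-cs [0.7809 0.0887 0.045 ] [0.742  0.2694 0.045 ]
rim240 [0.5183 0.1297 0.24  ] [0.523  0.1353 0.24  ]
```

```bash
python3 -m handwheel '[{"travel":[0,0,0.065],"rot":[0,0,0],"claw":0},{"travel":[0,0,0.065],"rot":[0,0,0],"claw":0},{"travel":[0,0,0.065],"rot":[0,0,0],"claw":0},{"travel":[0,0,0.065],"rot":[0,0,0],"claw":0},{"travel":[0.027,-0.072,0],"rot":[0,0,-0.017],"claw":0},{"travel":[0.027,-0.072,0],"rot":[0,0,-0.017],"claw":0},{"travel":[0.027,-0.072,0],"rot":[0,0,-0.017],"claw":0},{"travel":[0.027,-0.072,0],"rot":[0,0,-0.017],"claw":0},{"travel":[0.027,-0.072,0],"rot":[0,0,-0.017],"claw":0},{"travel":[0.027,-0.072,0],"rot":[0,0,-0.017],"claw":0},{"travel":[0.027,-0.072,0],"rot":[0,0,-0.017],"claw":0},{"travel":[0.027,-0.072,0],"rot":[0,0,-0.017],"claw":0}]' && python3 -m handwheel '[{"travel":[0.027,-0.072,0],"rot":[0,0,-0.017],"claw":0},{"travel":[0.027,-0.072,0],"rot":[0,0,-0.017],"claw":0},{"travel":[0.027,-0.072,0],"rot":[0,0,-0.017],"claw":0},{"travel":[0.027,-0.072,0],"rot":[0,0,-0.017],"claw":0},{"travel":[0.027,-0.072,0],"rot":[0,0,-0.017],"claw":0},{"travel":[0.027,-0.072,0],"rot":[0,0,-0.017],"claw":0},{"travel":[0.027,-0.072,0],"rot":[0,0,-0.017],"claw":0},{"travel":[0.027,-0.072,0],"rot":[0,0,-0.017],"claw":0},{"travel":[0.027,-0.072,0],"rot":[0,0,-0.017],"claw":0},{"travel":[0,0,0],"rot":[0,0,0],"claw":0},{"travel":[0,0,0],"rot":[0,0,0],"claw":0}]' && python3 - <<'E'
from h import *
np.set_printoptions(precision=4,suppress=True)
im=env.get_image("wrist");cv2.imwrite("pics/w1.png",im);s=env.sense()
print(s['position'],s['ee_rot'],s['joints'],s['time_s'])
c=cam("wrist")
print(proj(c,np.array([.496,-.051,.267])),proj(c,np.array([.4861,-.0101,.2664])),proj(c,[.5065,-.0928,.262]))
E
```

```text
time_s: 1.1
position: [0.3759, 0.2747, 0.3611]
ee_rot: [[-0.643, 0.766, -0.0], [0.766, 0.643, -0.0], [0.0, -0.0, -1.0]]
wrist_force: [1.1, 0.4, 0.6]
width: 1.003
finger_force: 0.0
time_s: 2.02
position: [0.4973, -0.0497, 0.361]
ee_rot: [[-0.214, 0.977, -0.001], [0.977, 0.214, -0.001], [-0.001, -0.001, -1.0]]
wrist_force: [-0.1, 0.1, -0.5]
width: 1.003
finger_force: 0.0
[ 0.4971 -0.0477  0.3609] [[-0.2169  0.9762 -0.0009]
 [ 0.9762  0.2169 -0.    ]
 [ 0.0002 -0.0009 -1.    ]] [-0.5227  0.0966  0.5783  1.7238 -0.0542  1.338   0.2846] 2.0667
[315.5418 242.948 ] [314.3258 184.7722] [317.1744 293.3123]
```

View pics/w1.png

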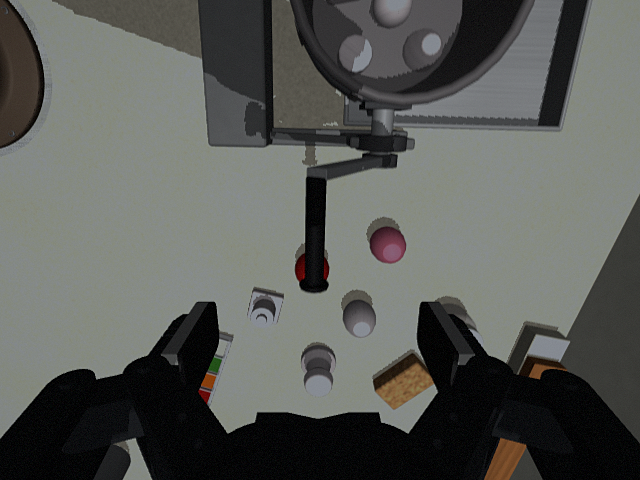

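The wrist picture shows the bar from (317,178) to (314,287), midway between the fingers. Its middle is at (315.5,232), about 6 mm nearer the drum than I had it. I'll go down and grip.

```bash
python3 -m handwheel '[{"travel":[-0.001,0.003,-0.056],"rot":[0,0,0],"claw":0},{"travel":[0,0.003,-0.056],"rot":[0,0,0],"claw":0},{"travel":[0,0.003,-0.056],"rot":[0,0,0],"claw":0},{"travel":[0,0.003,-0.058],"rot":[0,0,0],"claw":0},{"travel":[0,0,0],"rot":[0,0,0],"claw":0}]' && python3 -m handwheel '[{"travel":[0,0,0],"rot":[0,0,0],"claw":1},{"travel":[0,0,0],"rot":[0,0,0],"claw":1},{"travel":[0,0,0],"rot":[0,0,0],"claw":1},{"travel":[0,0,0],"rot":[0,0,0],"claw":1},{"travel":[0,0,0],"rot":[0,0,0],"claw":1},{"travel":[0,0,0],"rot":[0,0,0],"claw":1},{"travel":[0,0,0],"rot":[0,0,0],"claw":1},{"travel":[0,0,0],"rot":[0,0,0],"claw":1},{"travel":[0,0,0],"rot":[0,0,0],"claw":1},{"travel":[0,0,0],"rot":[0,0,0],"claw":1}]' && python3 - <<'E'
from h import *
np.set_printoptions(precision=4,suppress=True)
print(env.sense()['position'])
psi=np.radians(12.4); xh=np.array([np.cos(psi),np.sin(psi),0]);yh=np.array([-np.sin(psi),np.cos(psi),0]);zh=np.array([0,0,1.])
def tcp(i):
    ph=np.radians(-30+5*i); th=np.radians(1.484*i)
    return .12*(np.sin(ph)*xh+np.cos(ph)*zh)+.019*(-np.sin(th)*xh-np.cos(th)*zh)
acc=np.zeros(3)
for i in range(1,30):
    d=np.round((tcp(i)-tcp(0))/.5-acc,3); acc+=d; print(i,d.tolist())
E
```

```text
time_s: 2.48
position: [0.4935, -0.0389, 0.2436]
ee_rot: [[-0.222, 0.975, -0.008], [0.975, 0.222, -0.0], [0.002, -0.008, -1.0]]
wrist_force: [-0.5, 0.0, -0.3]
width: 1.002
finger_force: 0.0
time_s: 3.32
position: [0.4955, -0.0417, 0.249]
ee_rot: [[-0.217, 0.976, -0.002], [0.976, 0.217, 0.001], [0.001, -0.002, -1.0]]
wrist_force: [-7.8, 0.5, 7.5]
width: 0.146
finger_force: 58.3
[ 0.4955 -0.0417  0.249 ]
1 [0.017, 0.004, 0.01]
2 [0.018, 0.004, 0.008]
3 [0.019, 0.004, 0.006]
4 [0.019, 0.004, 0.005]
5 [0.019, 0.004, 0.003]
6 [0.019, 0.005, 0.001]
7 [0.02, 0.004, -0.001]
8 [0.019, 0.004, -0.003]
9 [0.019, 0.004, -0.004]
10 [0.019, 0.004, -0.006]
11 [0.018, 0.004, -0.008]
12 [0.017, 0.004, -0.009]
13 [0.016, 0.004, -0.011]
14 [0.016, 0.003, -0.013]
15 [0.014, 0.003, -0.013]
16 [0.013, 0.003, -0.015]
17 [0.011, 0.003, -0.017]
18 [0.011, 0.002, -0.017]
19 [0.008, 0.002, -0.018]
20 [0.007, 0.001, -0.019]
21 [0.005, 0.001, -0.019]
22 [0.004, 0.001, -0.02]
23 [0.002, 0.001, -0.02]
24 [-0.0, -0.0, -0.021]
25 [-0.002, -0.001, -0.02]
26 [-0.003, -0.001, -0.02]
27 [-0.005, -0.001, -0.02]
28 [-0.007, -0.001, -0.019]
29 [-0.009, -0.002, -0.019]
```

```bash
python3 -m handwheel '[{"travel":[0.017,0.004,0.01],"rot":[-0.002,0.008,0],"claw":1},{"travel":[0.018,0.004,0.008],"rot":[-0.002,0.008,0],"claw":1},{"travel":[0.019,0.004,0.006],"rot":[-0.002,0.008,0],"claw":1},{"travel":[0.019,0.004,0.005],"rot":[-0.002,0.008,0],"claw":1},{"travel":[0.019,0.004,0.003],"rot":[-0.002,0.008,0],"claw":1},{"travel":[0.019,0.005,0.001],"rot":[-0.002,0.008,0],"claw":1},{"travel":[0.02,0.004,-0.001],"rot":[-0.002,0.008,0],"claw":1},{"travel":[0.019,0.004,-0.003],"rot":[-0.002,0.008,0],"claw":1},{"travel":[0.019,0.004,-0.004],"rot":[-0.002,0.008,0],"claw":1},{"travel":[0.019,0.004,-0.006],"rot":[-0.002,0.008,0],"claw":1},{"travel":[0,0,0],"rot":[0,0,0],"claw":1}]'
```

```text
time_s: 4.23
position: [0.5918, -0.0231, 0.2582]
ee_rot: [[-0.217, 0.943, -0.25], [0.976, 0.207, -0.066], [-0.01, -0.259, -0.966]]
wrist_force: [-0.2, -4.9, 4.9]
width: 0.14
finger_force: 61.1
```

```bash
python3 -m handwheel '[{"travel":[0.018,0.004,-0.008],"rot":[-0.002,0.008,0],"claw":1},{"travel":[0.017,0.004,-0.009],"rot":[-0.002,0.008,0],"claw":1},{"travel":[0.016,0.004,-0.011],"rot":[-0.002,0.008,0],"claw":1},{"travel":[0.016,0.003,-0.013],"rot":[-0.002,0.008,0],"claw":1},{"travel":[0.014,0.003,-0.013],"rot":[-0.002,0.008,0],"claw":1},{"travel":[0.013,0.003,-0.015],"rot":[-0.002,0.008,0],"claw":1},{"travel":[0.011,0.003,-0.017],"rot":[-0.002,0.008,0],"claw":1},{"travel":[0.011,0.002,-0.017],"rot":[-0.002,0.008,0],"claw":1},{"travel":[0.008,0.002,-0.018],"rot":[-0.002,0.008,0],"claw":1},{"travel":[0.007,0.001,-0.019],"rot":[-0.002,0.008,0],"claw":1},{"travel":[0,0,0],"rot":[0,0,0],"claw":1}]'
```

```text
time_s: 5.15
position: [0.6566, -0.0101, 0.1869]
ee_rot: [[-0.219, 0.848, -0.483], [0.976, 0.181, -0.125], [-0.019, -0.499, -0.867]]
wrist_force: [-0.6, -8.6, -3.7]
width: 0.138
finger_force: 59.5
```

```bash
python3 -m handwheel '[{"travel":[0.005,0.001,-0.019],"rot":[-0.002,0.008,0],"claw":1},{"travel":[0.004,0.001,-0.02],"rot":[-0.002,0.008,0],"claw":1},{"travel":[0.002,0.001,-0.02],"rot":[-0.002,0.008,0],"claw":1},{"travel":[0,0,-0.021],"rot":[-0.002,0.008,0],"claw":1},{"travel":[-0.002,-0.001,-0.02],"rot":[-0.002,0.008,0],"claw":1},{"travel":[-0.003,-0.001,-0.02],"rot":[-0.002,0.008,0],"claw":1},{"travel":[0,0,0],"rot":[0,0,0],"claw":1}]'
```

```text
time_s: 5.73
position: [0.6577, -0.0096, 0.1265]
ee_rot: [[-0.221, 0.761, -0.611], [0.975, 0.159, -0.155], [-0.021, -0.629, -0.777]]
wrist_force: [-6.2, -9.7, -1.7]
width: 0.138
finger_force: 59.7
```

```bash
python3 -m handwheel '[{"travel":[-0.005,-0.001,-0.02],"rot":[-0.002,0.008,0],"claw":1},{"travel":[-0.007,-0.001,-0.019],"rot":[-0.002,0.008,0],"claw":1},{"travel":[0,0,0],"rot":[0,0,0],"claw":1},{"travel":[0,0,0],"rot":[0,0,0],"claw":1}]' && python3 -m handwheel '[{"travel":[-0.005,-0.001,-0.011],"rot":[0,0,0],"claw":1},{"travel":[0,0,0],"rot":[0,0,0],"claw":1},{"travel":[0,0,0],"rot":[0,0,0],"claw":1},{"travel":[0,0,0],"rot":[0,0,0],"claw":1}]'
```

```text
time_s: 6.07
position: [0.6517, -0.0109, 0.1103]
ee_rot: [[-0.224, 0.74, -0.635], [0.974, 0.153, -0.165], [-0.024, -0.655, -0.755]]
wrist_force: [0.4, -5.7, 22.7]
width: 0.137
finger_force: 65.4
time_s: 6.4
position: [0.6516, -0.0109, 0.11]
ee_rot: [[-0.225, 0.743, -0.63], [0.974, 0.154, -0.166], [-0.026, -0.651, -0.758]]
wrist_force: [14.1, -3.4, 39.5]
width: 0.136
finger_force: 68.0
```

The lever stopped moving while the force rose, so the drum is on its end stop. I'll let the castings settle and then look.

```bash
python3 -m handwheel '[{"travel":[0,0,0.003],"rot":[0,0,0],"claw":1},{"travel":[0,0,0],"rot":[0,0,0],"claw":1},{"travel":[0,0,0],"rot":[0,0,0],"claw":1},{"travel":[0,0,0],"rot":[0,0,0],"claw":1},{"travel":[0,0,0],"rot":[0,0,0],"claw":1},{"travel":[0,0,0],"rot":[0,0,0],"claw":1},{"travel":[0,0,0],"rot":[0,0,0],"claw":1},{"travel":[0,0,0],"rot":[0,0,0],"claw":1},{"travel":[0,0,0],"rot":[0,0,0],"claw":1},{"travel":[0,0,0],"rot":[0,0,0],"claw":1},{"travel":[0,0,0],"rot":[0,0,0],"claw":1},{"travel":[0,0,0],"rot":[0,0,0],"claw":1}]'; python3 - <<'E'
from h import *
a=env.get_image("top")[150:310,220:390];b=env.get_image("scene")[190:370,240:420]
cv2.imwrite("pics/t2.png",np.hstack([cv2.resize(a,(400,376),interpolation=2),cv2.resize(b,(376,376),interpolation=2)]))
E
```

```text
time_s: 7.4
position: [0.6516, -0.0109, 0.1101]
ee_rot: [[-0.225, 0.743, -0.63], [0.974, 0.154, -0.166], [-0.026, -0.651, -0.758]]
wrist_force: [14.6, -4.5, 33.0]
width: 0.141
finger_force: 67.5
```

View pics/t2.png

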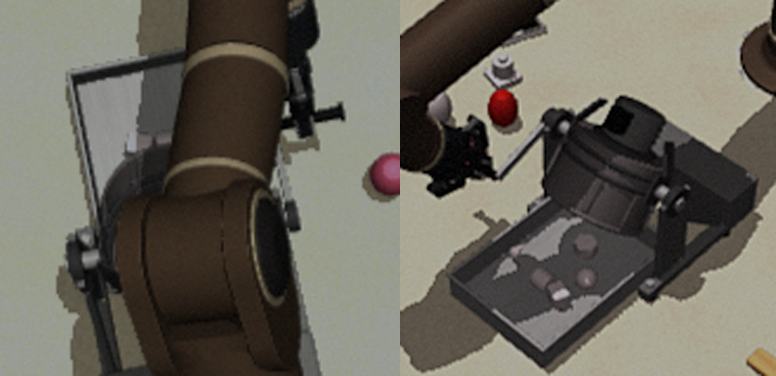

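The scene view shows all five castings in the tray: hex (585,243), ball (585,277), stub (543,278), block (557,293) and cone (515,253). The drum is upside down. Now I'll swing it back.

```bash
python3 -m handwheel '[{"travel":[0.005,0.001,0.008],"rot":[0,0,0],"claw":1},{"travel":[0.007,0.001,0.019],"rot":[0.002,-0.008,0],"claw":1},{"travel":[0.005,0.001,0.02],"rot":[0.002,-0.008,0],"claw":1},{"travel":[0.003,0.001,0.02],"rot":[0.002,-0.008,0],"claw":1},{"travel":[0.002,0.001,0.02],"rot":[0.002,-0.008,0],"claw":1},{"travel":[0,0,0.021],"rot":[0.002,-0.008,0],"claw":1},{"travel":[-0.002,-0.001,0.02],"rot":[0.002,-0.008,0],"claw":1},{"travel":[-0.004,-0.001,0.02],"rot":[0.002,-0.008,0],"claw":1},{"travel":[-0.005,-0.001,0.019],"rot":[0.002,-0.008,0],"claw":1},{"travel":[-0.007,-0.001,0.019],"rot":[0.002,-0.008,0],"claw":1}]' && python3 -m handwheel '[{"travel":[-0.008,-0.002,0.018],"rot":[0.002,-0.008,0],"claw":1},{"travel":[-0.011,-0.002,0.017],"rot":[0.002,-0.008,0],"claw":1},{"travel":[-0.011,-0.003,0.017],"rot":[0.002,-0.008,0],"claw":1},{"travel":[-0.013,-0.003,0.015],"rot":[0.002,-0.008,0],"claw":1},{"travel":[-0.014,-0.003,0.013],"rot":[0.002,-0.008,0],"claw":1},{"travel":[-0.016,-0.003,0.013],"rot":[0.002,-0.008,0],"claw":1},{"travel":[-0.016,-0.004,0.011],"rot":[0.002,-0.008,0],"claw":1},{"travel":[-0.017,-0.004,0.009],"rot":[0.002,-0.008,0],"claw":1},{"travel":[-0.018,-0.004,0.008],"rot":[0.002,-0.008,0],"claw":1},{"travel":[0,0,0],"rot":[0,0,0],"claw":1}]'
```

```text
time_s: 8.33
position: [0.6555, -0.0102, 0.1959]
ee_rot: [[-0.222, 0.871, -0.438], [0.975, 0.188, -0.119], [-0.021, -0.453, -0.891]]
wrist_force: [22.9, -6.9, -1.5]
width: 0.138
finger_force: 60.9
time_s: 9.17
position: [0.5925, -0.0217, 0.2625]
ee_rot: [[-0.218, 0.95, -0.223], [0.976, 0.21, -0.06], [-0.01, -0.231, -0.973]]
wrist_force: [10.1, 0.4, 24.8]
width: 0.136
finger_force: 64.6
```

```bash
python3 -m handwheel '[{"travel":[-0.019,-0.004,0.006],"rot":[0.002,-0.008,0],"claw":1},{"travel":[-0.019,-0.004,0.004],"rot":[0.002,-0.008,0],"claw":1},{"travel":[-0.019,-0.004,0.003],"rot":[0.002,-0.008,0],"claw":1},{"travel":[-0.02,-0.004,0.001],"rot":[0.002,-0.008,0],"claw":1},{"travel":[-0.019,-0.005,-0.001],"rot":[0.002,-0.008,0],"claw":1},{"travel":[-0.019,-0.004,-0.003],"rot":[0.002,-0.008,0],"claw":1},{"travel":[-0.019,-0.004,-0.005],"rot":[0.002,-0.008,0],"claw":1},{"travel":[-0.019,-0.004,-0.006],"rot":[0.002,-0.008,0],"claw":1},{"travel":[-0.018,-0.004,-0.008],"rot":[0.002,-0.008,0],"claw":1},{"travel":[0,0,0],"rot":[0,0,0],"claw":1},{"travel":[0,0,0],"rot":[0,0,0],"claw":1}]' && python3 -m handwheel '[{"travel":[-0.009,-0.002,-0.005],"rot":[0.002,-0.008,0],"claw":1},{"travel":[-0.008,-0.002,-0.005],"rot":[0,0,0],"claw":1},{"travel":[0,0,0],"rot":[0,0,0],"claw":1},{"travel":[0,0,0],"rot":[0,0,0],"claw":1}]'
```

```text
time_s: 10.08
position: [0.5024, -0.0388, 0.2554]
ee_rot: [[-0.218, 0.976, -0.014], [0.976, 0.218, -0.003], [0.0, -0.015, -1.0]]
wrist_force: [-11.9, 4.5, 28.6]
width: 0.138
finger_force: 71.4
time_s: 10.42
position: [0.4937, -0.0406, 0.25]
ee_rot: [[-0.218, 0.976, 0.009], [0.976, 0.218, 0.003], [0.001, 0.01, -1.0]]
wrist_force: [-12.1, 4.7, 29.9]
width: 0.138
finger_force: 72.6
```

```bash
python3 -m handwheel '[{"travel":[-0.008,-0.002,-0.004],"rot":[0,0,0],"claw":1},{"travel":[0,0,0],"rot":[0,0,0],"claw":1},{"travel":[0,0,0],"rot":[0,0,0],"claw":1}]' && python3 -m handwheel '[{"travel":[-0.008,-0.002,-0.004],"rot":[0,0,0],"claw":1},{"travel":[0,0,0],"rot":[0,0,0],"claw":1},{"travel":[0,0,0],"rot":[0,0,0],"claw":1}]'
```

```text
time_s: 10.67
position: [0.4935, -0.0406, 0.2498]
ee_rot: [[-0.219, 0.976, 0.017], [0.976, 0.219, 0.004], [0.0, 0.018, -1.0]]
wrist_force: [-4.0, 7.4, 31.8]
width: 0.139
finger_force: 72.9
time_s: 10.92
position: [0.4935, -0.0406, 0.2498]
ee_rot: [[-0.22, 0.975, 0.026], [0.976, 0.22, 0.005], [-0.001, 0.027, -1.0]]
wrist_force: [6.2, 10.0, 35.0]
width: 0.14
finger_force: 73.3
```

The position holds while the force grows, so the drum is on its upright stop. I'll release and rise, then look at the grip and the egg.

```bash
python3 -m handwheel '[{"travel":[0.005,0.001,0.004],"rot":[0,0,0],"claw":1},{"travel":[0,0,0],"rot":[0,0,0],"claw":0},{"travel":[0,0,0],"rot":[0,0,0],"claw":0},{"travel":[0,0,0],"rot":[0,0,0],"claw":0},{"travel":[0,0,0],"rot":[0,0,0],"claw":0},{"travel":[0,0,0],"rot":[0,0,0],"claw":0},{"travel":[0,0,0],"rot":[0,0,0],"claw":0},{"travel":[0,0,0.04],"rot":[0,0,0],"claw":0},{"travel":[0,0,0.06],"rot":[0,0,0],"claw":0},{"travel":[0,0,0.06],"rot":[0,0,0],"claw":0},{"travel":[0,0,0.06],"rot":[0,0,0],"claw":0},{"travel":[0,0,0],"rot":[0,0,0],"claw":0}]' && python3 -m handwheel '[{"travel":[0.04,-0.06,0],"rot":[0,0,0],"claw":0},{"travel":[0.04,-0.06,0],"rot":[0,0,0],"claw":0},{"travel":[0.04,-0.06,0],"rot":[0,0,0],"claw":0},{"travel":[0,-0.07,0],"rot":[0,0,0],"claw":0},{"travel":[0,-0.07,0],"rot":[0,0,0],"claw":0},{"travel":[0,-0.07,0],"rot":[0,0,0],"claw":0},{"travel":[0,0,0],"rot":[0,0,0],"claw":0},{"travel":[0,0,0],"rot":[0,0,0],"claw":0},{"travel":[0,0,0],"rot":[0,0,0],"claw":0}]' && python3 - <<'E'
from h import *
np.set_printoptions(precision=4,suppress=True)
c=cam("wrist");im=env.get_image("wrist");t=env.get_image("top");s=env.get_image("scene")
cv2.imwrite("pics/w3.png",im);cv2.imwrite("pics/t3.png",t);cv2.imwrite("pics/s3.png",s);np.savez("w3.npz",K=c[0],R=c[1],t=c[2])
print(env.sense()['position'],env.sense()['time_s'],env.sense()['joints'])
print(proj(c,[.604,-.2425,.03]),proj(c,[.52,.13,.24]))
a=cv2.resize(im,(480,360)); b=cv2.resize(t[160:310,240:410],(320,282),interpolation=2)
cv2.imwrite("pics/m3.png",np.hstack([a,np.vstack([b,np.zeros((78,320,3),np.uint8)])]))
E
```

```text
time_s: 11.92
position: [0.49, -0.0437, 0.3595]
ee_rot: [[-0.218, 0.976, 0.013], [0.976, 0.218, 0.001], [-0.002, 0.013, -1.0]]
wrist_force: [0.7, -0.0, 0.2]
width: 0.996
finger_force: 0.0
time_s: 12.67
position: [0.5478, -0.2379, 0.3535]
ee_rot: [[-0.218, 0.976, 0.005], [0.976, 0.218, 0.001], [-0.0, 0.005, -1.0]]
wrist_force: [0.1, 0.5, 0.5]
width: 1.0
finger_force: 0.0
[ 0.5482 -0.2367  0.354 ] 12.8167 [-0.0248  0.2955  0.4687  1.5133 -0.1378  1.3603  0.677 ]
[356.2153 196.7284] [ 436.8485 -552.4121]
```

View pics/m3.png

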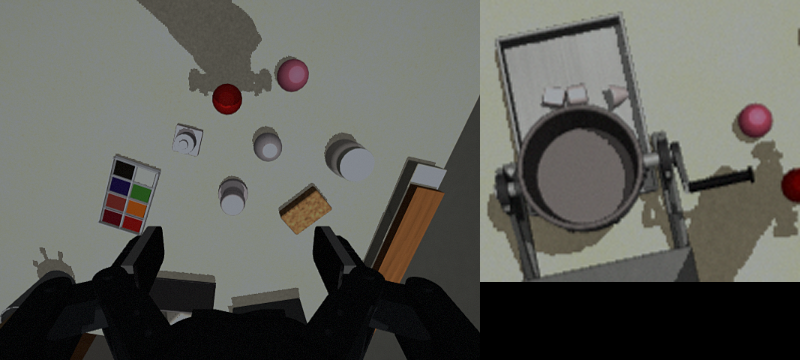

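The drum is empty and upright, with the lever back at top (384,255) as at the start. The grey egg is at wrist (356,193). Next I'll triangulate the egg and the drum centre.

```bash
python3 - <<'E'
from h import *
np.set_printoptions(precision=4,suppress=True)
z=np.load("w3.npz");W=(z['K'],z['R'],z['t']);T,S=cam("top"),cam("scene")
w=(356,193.5)
print("W-T",tri(W,w,T,ct(610,213)),"W-S",tri(W,w,S,cs(190,205)))
print("egg z.03",onz(W,w,.03),onz(T,ct(610,213),.03),onz(S,cs(190,205),.03))
print("floor",onz(T,ct(172.5,291),.145))
# rim by fitting projected circles: ellipse centre bias
def circ(c,X,r):
    a=np.linspace(0,2*np.pi,60)[:-1]; p=np.array([proj(c,np.array(X)+[r*np.cos(k),r*np.sin(k),0]) for k in a]); return (p.min(0)+p.max(0))/2,p.max(0)-p.min(0)
X=[.5195,.131,.24]
print("top",circ(T,X,.08),"obs",ct(171.5,285.5),"scene",circ(S,X,.08),"obs",cs(474.5,232.5))
print("floor",circ(T,[.5195,.131,.145],.067),ct(172.5,291))
print("pivot x-comp", np.dot([.4942,-.0412],[np.cos(.2164),np.sin(.2164)])+.06, np.dot([.5195,.131],[np.cos(.2164),np.sin(.2164)]))
E
```

```text
W-T (array([ 0.5865, -0.2239,  0.1284]), np.float64(2.138569922394339), np.float64(0.3394895151205867)) W-S (array([ 0.6045, -0.2399,  0.0275]), np.float64(1.4027273046381232), np.float64(0.1775438697728125))
egg z.03 [ 0.6026 -0.2382  0.03  ] [ 0.6036 -0.242   0.03  ] [ 0.6061 -0.2381  0.03  ]
floor [0.5267 0.1357 0.145 ]
top (array([292.5803, 248.532 ]), array([65.7289, 65.1723])) obs [293.2538 248.8787] scene (array([343.4167, 248.9589]), array([54.9924, 38.0468])) obs [343.4379 250.1045]
floor (array([295.4291, 253.4824]), array([51.4711, 51.1057])) [293.5663 250.5975]
pivot x-comp 0.5338273926694487 0.5355112349982094
```

```bash
python3 -m handwheel '[{"travel":[0.056,-0.003,0],"rot":[0,0,0],"claw":0},{"travel":[0.056,-0.002,0],"rot":[0,0,0],"claw":0},{"travel":[0,0,-0.065],"rot":[0,0,0],"claw":0},{"travel":[0,0,-0.065],"rot":[0,0,0],"claw":0},{"travel":[0,0,-0.065],"rot":[0,0,0],"claw":0},{"travel":[0,0,-0.065],"rot":[0,0,0],"claw":0},{"travel":[0,0,-0.065],"rot":[0,0,0],"claw":0},{"travel":[0,0,-0.065],"rot":[0,0,0],"claw":0},{"travel":[0,0,-0.065],"rot":[0,0,0],"claw":0},{"travel":[0,0,0],"rot":[0,0,0],"claw":0},{"travel":[0,0,0],"rot":[0,0,0],"claw":0}]' && python3 - <<'E'
from h import *
np.set_printoptions(precision=4,suppress=True)
c=cam("wrist");im=env.get_image("wrist");cv2.imwrite("pics/w4.png",im);np.savez("w4.npz",K=c[0],R=c[1],t=c[2])
print(env.sense()['position'])
print(proj(c,[.604,-.2395,.03]),proj(c,[.604,-.2395,.066]),proj(c,[.604,-.2395,0]))
E
```

```text
time_s: 13.73
position: [0.6033, -0.2393, 0.1257]
ee_rot: [[-0.22, 0.976, 0.002], [0.976, 0.22, 0.001], [0.0, 0.002, -1.0]]
wrist_force: [1.1, -0.5, 1.0]
width: 0.999
finger_force: 0.0
[ 0.6045 -0.2403  0.1277]
[318.4875 238.7685] [318.7459 257.0738] [318.3204 226.9304]
```

View pics/w4.png

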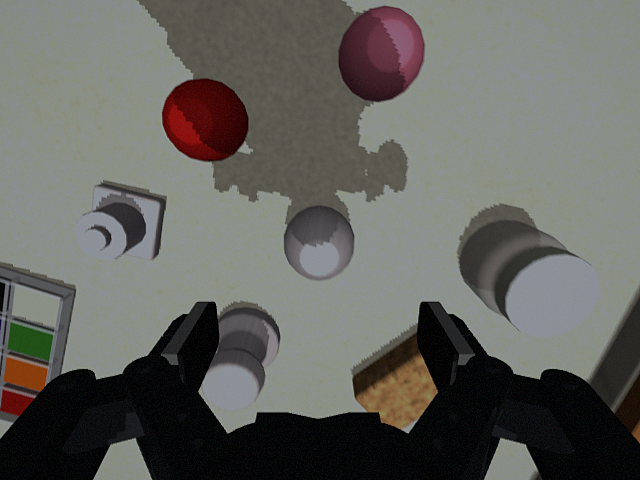

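The egg is centred between the fingers at (319,242) against a prediction of (318.5,239). Neither finger will meet the pawn. I'll go down and grip.

```bash
python3 -m handwheel '[{"travel":[0,0,-0.06],"rot":[0,0,0],"claw":0},{"travel":[0,0,-0.06],"rot":[0,0,0],"claw":0},{"travel":[0,0,-0.06],"rot":[0,0,0],"claw":0},{"travel":[0,0,-0.03],"rot":[0,0,0],"claw":0},{"travel":[0,0,-0.018],"rot":[0,0,0],"claw":0},{"travel":[0,0,0],"rot":[0,0,0],"claw":0},{"travel":[0,0,0],"rot":[0,0,0],"claw":0}]' && python3 -m handwheel '[{"travel":[0,0,0],"rot":[0,0,0],"claw":1},{"travel":[0,0,0],"rot":[0,0,0],"claw":1},{"travel":[0,0,0],"rot":[0,0,0],"claw":1},{"travel":[0,0,0],"rot":[0,0,0],"claw":1},{"travel":[0,0,0],"rot":[0,0,0],"claw":1},{"travel":[0,0,0],"rot":[0,0,0],"claw":1},{"travel":[0,0,0],"rot":[0,0,0],"claw":1},{"travel":[0,0,0],"rot":[0,0,0],"claw":1}]'
```

```text
time_s: 14.37
position: [0.6053, -0.2413, 0.0147]
ee_rot: [[-0.218, 0.976, 0.008], [0.976, 0.218, -0.001], [-0.003, 0.008, -1.0]]
wrist_force: [0.1, -0.2, 0.3]
width: 0.993
finger_force: 0.0
time_s: 15.03
position: [0.6047, -0.2411, 0.0147]
ee_rot: [[-0.218, 0.976, 0.008], [0.976, 0.218, -0.0], [-0.002, 0.007, -1.0]]
wrist_force: [-2.7, 1.8, 9.9]
width: 0.57
finger_force: 61.0
```

```bash
python3 -m handwheel '[{"travel":[0,0,0.03],"rot":[0,0,0],"claw":1},{"travel":[0,0,0.06],"rot":[0,0,0],"claw":1},{"travel":[0,0,0.075],"rot":[0,0,0],"claw":1},{"travel":[0,0,0.075],"rot":[0,0,0],"claw":1},{"travel":[0,0,0.075],"rot":[0,0,0],"claw":1},{"travel":[0,0,0.075],"rot":[0,0,0],"claw":1},{"travel":[0,0,0.075],"rot":[0,0,0],"claw":1},{"travel":[0,0,0.075],"rot":[0,0,0],"claw":1},{"travel":[0,0,0.075],"rot":[0,0,0],"claw":1},{"travel":[0,0,0.075],"rot":[0,0,0],"claw":1},{"travel":[0,0,0],"rot":[0,0,0],"claw":1}]' && python3 -m handwheel '[{"travel":[-0.014,0.062,0],"rot":[0,0,0],"claw":1},{"travel":[-0.014,0.062,0],"rot":[0,0,0],"claw":1},{"travel":[-0.014,0.062,0],"rot":[0,0,0],"claw":1},{"travel":[-0.014,0.062,0],"rot":[0,0,0],"claw":1},{"travel":[-0.014,0.062,0],"rot":[0,0,0],"claw":1},{"travel":[-0.014,0.062,0],"rot":[0,0,0],"claw":1},{"travel":[-0.014,0.062,0],"rot":[0,0,0],"claw":1},{"travel":[-0.014,0.062,0],"rot":[0,0,0],"claw":1},{"travel":[-0.014,0.062,0],"rot":[0,0,0],"claw":1},{"travel":[-0.014,0.062,0],"rot":[0,0,0],"claw":1},{"travel":[-0.014,0.062,0],"rot":[0,0,0],"claw":1},{"travel":[-0.014,0.062,0],"rot":[0,0,0],"claw":1}]' && python3 -m handwheel '[{"travel":[0,0,0],"rot":[0,0,0],"claw":1},{"travel":[0,0,0],"rot":[0,0,0],"claw":1},{"travel":[0,0,0],"rot":[0,0,0],"claw":1}]' && python3 - <<'E'
from h import *
np.set_printoptions(precision=4,suppress=True)
c=cam("wrist");im=env.get_image("wrist");s=env.get_image("scene")
print(env.sense()['position'],env.sense()['joints'])
q=[proj(c,np.array([.519+.075*np.cos(a),.130+.075*np.sin(a),.24])) for a in np.arange(0,6.28,.2)]
for p in q: cv2.circle(im,tuple(int(k) for k in p),2,(0,255,0),-1)
b=cv2.resize(s[150:300,270:430],(338,317),interpolation=2)
b=np.vstack([b,np.zeros((43,338,3),np.uint8)])
cv2.imwrite("pics/m5.png",np.hstack([cv2.resize(im,(480,360))[:, :460],b]))
E
```

```text
time_s: 15.95
position: [0.6056, -0.2423, 0.3667]
ee_rot: [[-0.218, 0.976, 0.017], [0.976, 0.218, -0.004], [-0.007, 0.016, -1.0]]
wrist_force: [0.6, -0.7, -1.0]
width: 0.571
finger_force: 63.1
time_s: 16.95
position: [0.519, 0.1324, 0.3578]
ee_rot: [[-0.218, 0.976, 0.006], [0.976, 0.218, 0.0], [-0.001, 0.006, -1.0]]
wrist_force: [0.9, 0.6, -1.5]
width: 0.571
finger_force: 63.0
time_s: 17.2
position: [0.5197, 0.1305, 0.3577]
ee_rot: [[-0.218, 0.976, 0.006], [0.976, 0.218, -0.001], [-0.002, 0.005, -1.0]]
wrist_force: [0.3, 0.6, -1.6]
width: 0.572
finger_force: 63.1
[0.5201 0.1297 0.3577] [-0.5692  0.1659  0.2741  1.6408 -0.0436  1.3359 -0.0709]
```

View pics/m5.png

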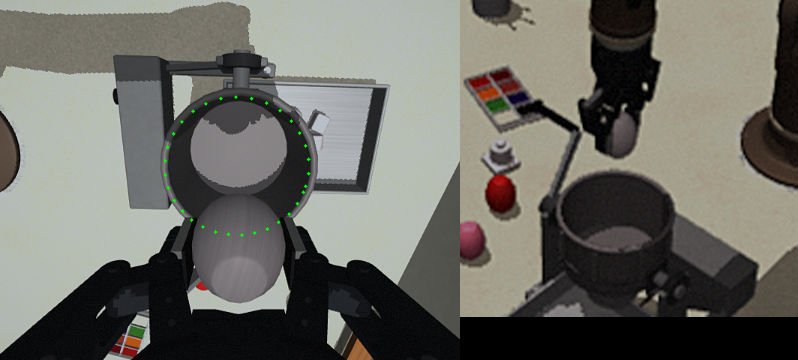

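The egg is held upright over the empty drum. The rim is about 2.5 mm right of and 4 mm above my overlay, so I'll shift by (+1,+3) mm and lower in stages.

```bash
python3 -m handwheel '[{"travel":[0.002,0.006,0],"rot":[0,0,0],"claw":1},{"travel":[0,0,-0.05],"rot":[0,0,0],"claw":1},{"travel":[0,0,-0.05],"rot":[0,0,0],"claw":1},{"travel":[0,0,-0.05],"rot":[0,0,0],"claw":1},{"travel":[0,0,-0.05],"rot":[0,0,0],"claw":1},{"travel":[0,0,-0.05],"rot":[0,0,0],"claw":1},{"travel":[0,0,-0.05],"rot":[0,0,0],"claw":1},{"travel":[0,0,-0.04],"rot":[0,0,0],"claw":1},{"travel":[0,0,-0.025],"rot":[0,0,0],"claw":1},{"travel":[0,0,-0.01],"rot":[0,0,0],"claw":1},{"travel":[0,0,0],"rot":[0,0,0],"claw":1},{"travel":[0,0,0],"rot":[0,0,0],"claw":1}]'
```

```text
time_s: 18.3
position: [0.5214, 0.1339, 0.1707]
ee_rot: [[-0.218, 0.976, 0.006], [0.976, 0.218, -0.0], [-0.001, 0.006, -1.0]]
wrist_force: [0.3, 0.3, -2.2]
width: 0.572
finger_force: 63.0
```

```bash
python3 -m handwheel '[{"travel":[0,0,-0.004],"rot":[0,0,0],"claw":1},{"travel":[0,0,-0.004],"rot":[0,0,0],"claw":1},{"travel":[0,0,-0.004],"rot":[0,0,0],"claw":1},{"travel":[0,0,-0.004],"rot":[0,0,0],"claw":1},{"travel":[0,0,0],"rot":[0,0,0],"claw":1}]' && python3 -m handwheel '[{"travel":[0,0,-0.002],"rot":[0,0,0],"claw":1},{"travel":[0,0,-0.002],"rot":[0,0,0],"claw":1},{"travel":[0,0,0],"rot":[0,0,0],"claw":1}]'
```

```text
time_s: 18.72
position: [0.5207, 0.1342, 0.162]
ee_rot: [[-0.218, 0.976, 0.005], [0.976, 0.218, -0.0], [-0.001, 0.005, -1.0]]
wrist_force: [-0.1, -0.2, -2.6]
width: 0.571
finger_force: 63.0
time_s: 18.97
position: [0.5208, 0.1342, 0.16]
ee_rot: [[-0.218, 0.976, 0.005], [0.976, 0.218, -0.0], [-0.001, 0.005, -1.0]]
wrist_force: [0.4, -0.6, -3.1]
width: 0.573
finger_force: 63.0
```

```bash
python3 -m handwheel '[{"travel":[0,0,-0.002],"rot":[0,0,0],"claw":1},{"travel":[0,0,0],"rot":[0,0,0],"claw":1}]' && python3 -m handwheel '[{"travel":[0,0,-0.002],"rot":[0,0,0],"claw":1},{"travel":[0,0,0],"rot":[0,0,0],"claw":1}]' && python3 -m handwheel '[{"travel":[0,0,-0.002],"rot":[0,0,0],"claw":1},{"travel":[0,0,0],"rot":[0,0,0],"claw":1}]'
```

```text
time_s: 19.13
position: [0.5209, 0.1342, 0.1598]
ee_rot: [[-0.218, 0.976, 0.006], [0.976, 0.218, 0.0], [-0.001, 0.006, -1.0]]
wrist_force: [-2.1, -0.3, 3.9]
width: 0.575
finger_force: 63.6
time_s: 19.3
position: [0.5209, 0.1343, 0.1596]
ee_rot: [[-0.218, 0.976, 0.006], [0.976, 0.218, 0.001], [-0.001, 0.006, -1.0]]
wrist_force: [-5.3, -1.7, 13.8]
width: 0.575
finger_force: 64.5
time_s: 19.47
position: [0.521, 0.1343, 0.1596]
ee_rot: [[-0.218, 0.976, 0.006], [0.976, 0.218, 0.001], [-0.0, 0.006, -1.0]]
wrist_force: [-9.0, -2.5, 21.9]
width: 0.573
finger_force: 65.4
```

The egg is on the floor: contact force rising, position constant. I'll ease off the preload and open part way, keeping clear of the walls, then rise.

```bash
python3 -m handwheel '[{"travel":[0,0,0.003],"rot":[0,0,0],"claw":1},{"travel":[0,0,0],"rot":[0,0,0],"claw":1},{"travel":[0,0,0],"rot":[0,0,0],"claw":0.38},{"travel":[0,0,0],"rot":[0,0,0],"claw":0.33},{"travel":[0,0,0],"rot":[0,0,0],"claw":0.28},{"travel":[0,0,0],"rot":[0,0,0],"claw":0.22},{"travel":[0,0,0],"rot":[0,0,0],"claw":0.18},{"travel":[0,0,0],"rot":[0,0,0],"claw":0.18},{"travel":[0,0,0],"rot":[0,0,0],"claw":0.18},{"travel":[0,0,0],"rot":[0,0,0],"claw":0.18}]' && python3 -m handwheel '[{"travel":[0,0,0.02],"rot":[0,0,0],"claw":0.18},{"travel":[0,0,0.03],"rot":[0,0,0],"claw":0.18},{"travel":[0,0,0.05],"rot":[0,0,0],"claw":0.18},{"travel":[0,0,0.06],"rot":[0,0,0],"claw":0.18},{"travel":[0,0,0.06],"rot":[0,0,0],"claw":0.18},{"travel":[0,0,0.06],"rot":[0,0,0],"claw":0.18},{"travel":[0,0,0.06],"rot":[0,0,0],"claw":0.18},{"travel":[0,0,0.06],"rot":[0,0,0],"claw":0.18},{"travel":[0,-0.06,0],"rot":[0,0,0],"claw":0.18},{"travel":[0,-0.06,0],"rot":[0,0,0],"claw":0.18},{"travel":[0,-0.06,0],"rot":[0,0,0],"claw":0.18},{"travel":[0,-0.06,0],"rot":[0,0,0],"claw":0.18}]' && python3 -m handwheel '[{"travel":[0,-0.06,0],"rot":[0,0,0],"claw":0.18},{"travel":[0,-0.06,0],"rot":[0,0,0],"claw":0.18},{"travel":[0,-0.06,0],"rot":[0,0,0],"claw":0.18},{"travel":[0,0,0],"rot":[0,0,0],"claw":0.18},{"travel":[0,0,0],"rot":[0,0,0],"claw":0.18},{"travel":[0,0,0],"rot":[0,0,0],"claw":0.18}]' && python3 - <<'E'
from h import *
a=env.get_image("top")[130:310,230:490];b=env.get_image("scene")[180:370,200:420]
cv2.imwrite("pics/f.png",np.hstack([cv2.resize(a,(433,300),interpolation=2),cv2.resize(b,(347,300),interpolation=2)]))
E
```

```text
time_s: 20.3
position: [0.5209, 0.1342, 0.1586]
ee_rot: [[-0.218, 0.976, 0.005], [0.976, 0.218, -0.0], [-0.001, 0.005, -1.0]]
wrist_force: [-0.0, -0.7, 0.8]
width: 0.817
finger_force: 0.0
time_s: 21.3
position: [0.5206, 0.0128, 0.3598]
ee_rot: [[-0.219, 0.976, 0.007], [0.976, 0.219, 0.0], [-0.001, 0.007, -1.0]]
wrist_force: [0.2, -0.0, -0.5]
width: 0.819
finger_force: 0.0
time_s: 21.8
position: [0.5208, -0.0753, 0.3592]
ee_rot: [[-0.218, 0.976, 0.006], [0.976, 0.218, 0.001], [-0.001, 0.006, -1.0]]
wrist_force: [0.4, 0.1, 0.3]
width: 0.821
finger_force: 0.0
```

View pics/f.png

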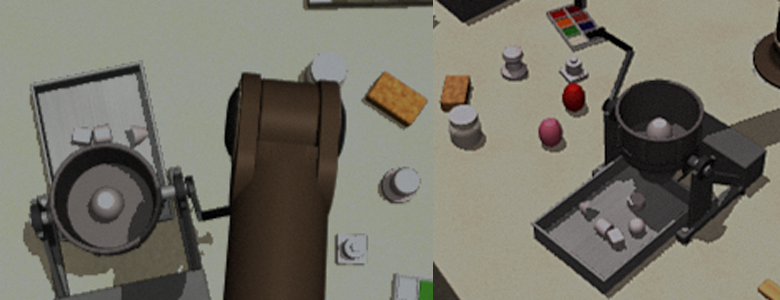

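The final view shows the egg standing in the upright drum at (105,204) left / (659,130) right. All five castings are in the tray and the bystanders haven't moved. I'm handing the job in.

```bash
python3 -c "
from bench import env
print(env.finish_job())"
```

```text
the job is handed in; nothing more can be done
None
```

I handed the job in at about 22 s: all five castings are in the tray, the drum is back upright on its stop, the grey egg was lowered gently onto its floor, and nothing else in view was moved; no verdict came back.

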